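# Stack a stack-nest prep tote on a filled one

### The arm

A 7-joint arm with a two-finger parallel gripper is mounted at the origin on the work surface. World frame = base frame: x ahead of the robot, y to its left, z up, the work surface at z = 0. Lengths are in m, angles in rad, forces in N, time in s.
With the tool pointing down it reaches from about 0.4 to 0.85 m from the base axis. Payload 10.4 kg.
Tool frame: the origin (TCP) lies at the very end of the fingers, on their centre line; the grasp point (between the pads) lies 19 mm behind it (r.pinch_z is the distance from the TCP to the grasp point, in m); z points along the fingers, y is the line along which they close (so a half turn about z gives the same grasp; the last joint's range is limited). The gripper opens to 87 mm and grips with 3 to 60 N. Pads are 19 mm wide; open, the fingers measure 117 mm over their backs; the gripper's body (75 mm by 190 mm) begins 51 mm behind the grasp point.
Start: joints at [-1.311, 0.332, -0.065, 1.46, 0.022, 1.35, -0.088], TCP at [0.174, 0.6, 0.223] pointing down, gripper open.
Joint ranges: [-2.6, 2.6], [-0.5, 2.12], [-1.47, 1.34], [0.16, 2.42], [-1.27, 4.41], [0.06, 2.06], [-2.6, 2.6]. Speed limits (rad/s): [2.22, 2.22, 2.79, 2.79, 3.14, 3.14, 3.14].

### API

Orientations are given as a unit quaternion [x, y, z, w].
In Python, from bench import r, camera gives the robot as it stands. The module is installed in compiled form; this text tells all that it offers.
- The arm moves only by the shell command python3 -m pendant 'ROWS' [FORCE]. ROWS is JSON, a list of rows, each an object with "dp": the shift along the tool's x, y, z as a fraction of full scale, a list of three; "rotation": the turn, a rotation vector about the tool's x, y, z as a fraction of full scale, a list of three; "jaw": the opening, from 0 (shut) to 1 (fully open). A call has 1 to 8 rows; each row is the pose to reach, as a shift and turn from the pose commanded when the call began, along the tool's axes at that moment, turning the shorter way round; what a row does not reach only later rows make up. Full scale, the value 1, is 0.15 m for a shift and 2 pi rad for a turn. A row lasts 1/8 s, in which the tool goes at most 62.5 mm and 10.7 degrees, less where a joint would pass 70% of its speed; a pose out of reach is approached as far as the arm can. A call with a number of a shift or a turn outside -1 to 1 is refused whole. A call with a gripper value outside its range is refused whole. The fingers move at their own pace and stop on an object; FORCE is the grip in N (left out, the last holds). Time passes only in rows, so rows that repeat a pose let the fingers close. It gives the time, the measured TCP pose, the force, the opening and the grip force at its end, in the units of the state.
- r.read_state(): the state, without advancing time (a new reading comes with each control period).
- camera(name): name is "scene" or "top"; returns a dict with "image" (480x640x3 uint8, red, green, blue), "z_map" (480x640 float32, m along the optical axis (not along the pixel's ray), 0 where there is no reading), "mtx" (3x3 intrinsics, pixels), "distortion" ([k1, k2, p1, p2, k3] as OpenCV has them; the pictures are not rectified), "T" (4x4, takes a point from camera to world coordinates). Camera axes: x right, y down, z forward; pixel columns grow to the right and rows downward; lengths in m; the calibration is good to about 2 mm. A picture is of the moment at which its call begins.
- r.close_job(): hands the job in; it is judged then, once.
The state is a dict: "time": time; "joint_positions": joint angles; "joint_vel": joint speeds; "joint_torque": joint torques, N m; "ee_pos": TCP position; "eef_rot": TCP orientation; "ft_force": force on the tool from outside, world axes, zero at the start; "torque": the same for the moment, N m; "width": finger opening in m; "grip_force": force on a finger pad.
Only numpy, scipy, OpenCV 4.12 (cv2) and the standard library are available. Lean on these libraries where they do the work, as an engineer would, in place of code of your own. Each camera call takes 0.05 s, during which the arm holds its last target. There are 200 camera calls.

### The job

The empty tote is standing on its long side to drain: lay or tip it flat on the counter with its opening up, let go of it, then take it again and stack it on top of the filled tote, turned end for end to it so that it stands on the rim instead of nesting inside, squarely lined up above it. Set it down on the filled tote gently, do not bump or move the filled tote, touch its tins with the empty one, or disturb the jar and the spoon that lie about.

Things in the scene. Friction and masses are not known exactly. Their poses are not given: they have to be found in the camera images.
- tote: Empty white plastic stack-nest tote, 180 (x) by 132 (y) by 60 (z) mm, about 0.28 kg. Origin: centre of underside; x along its length, y across, z out of the opening. Starts standing stably on its long -y side (y up, origin 66 mm up, z level). Lower body 166 by 92 outside, floor 4 thick; at z = 28 mm a shoulder steps out to wider upright walls, z 28 to 60, 5 thick.
- filled: Filled tote: same shape, size, origin and axes as the empty one, loose, about 0.7 kg plus two tins, upright on the counter, facing any way. Same facing: lugs drop into notches and totes nest. With their x axes opposed the lugs stand on its rim, origin 60 mm above this one's, with 16 mm of play along x before a lug meets a notch and 18 mm of lug on the rim on each y side.
- tote_end (a point): Centre of the outer face of the empty tote's +x end wall, at (90, 0, 44) mm in its frame. Both end walls are plain and alike: x = +-85 to +-90, y -53 to 53, z 28 to 60, no flange, good to pinch. Inside them the shoulder is a ledge 7 mm deep at z = 28.
- tote_rim (a point): Point on the empty tote's rim at (20, 57, 60) mm in its frame. The side walls (y = +-48 to +-53, x -85 to 85) carry flanges out to y = +-66 (z 54 to 60). Each side wall with its flange has two notches 28 mm wide, cut down to z = 28, centred at x = +62 and x = -22 mm: they tell the +x end from the -x end.
- tote_lug (a point): Foot of an empty-tote lug at (62, 56, 0) mm in its frame. Under each of the four notches (x = +62 and -22, both sides) a solid lug 20 mm wide along x, z 0 to 26 mm, sticks out from the lower body to y = +-66.
- tin0: Lidded round aluminium tin in the filled tote, 62 mm across, 40 mm high, its top at 44 mm above the counter. Origin: centre of its underside.
- tin1: The second tin, same as the first.
- jar: Bystander: jar with a steel lid, 60 mm across, 85 mm high, between the totes or beyond. Origin: centre of its underside.
- spoon: Bystander: steel spoon about 200 mm long lying along its x axis between the totes. Origin: underside.
There are look-alikes about, which are no part of the job. What is shaped like the filled but blue or orange is not meant.

How it is judged:
By the outcome, as a careful person would: the job done as asked, in the order asked, and still so for the second after the job is handed in, with the robot touching nothing.
It also fails if it takes over 72 s, if anything falls off the work surface, if the arm or the gripper's body presses on something with over 40 N, if the wrist force passes 120 N, or if a joint passes its speed limit or range.

## Working session

There is one attempt and no reset: what is moved stays moved. The work goes in short steps, Python scripts to look and compute and a shell command to move; the robot and the scene stay as the last step left them, time stands still between calls to the robot, and variables do not carry over. Pictures are saved under pics/ and viewed, at most 10 in all, crops included, and the job is handed in when it is done.

```bash
mkdir -p pics; python3 - <<'E'
from bench import r,camera
import cv2,numpy as np
for n in("scene","top"):
    c=camera(n); cv2.imwrite(f"pics/{n}0.png",c["image"][:,:,::-1]); np.savez(f"{n}0.npz",**c)
    print(n,c["mtx"].tolist(),c["distortion"],c["T"].round(3).tolist())
print(r.read_state())
E
```

```text
scene [[557.223366614092, 0.0, 320.3510007048388], [0.0, 557.223366614092, 239.61022571980322], [0.0, 0.0, 1.0]] [-0.07711376  0.          0.          0.          0.        ] [[0.584, 0.554, -0.594, 1.198], [0.812, -0.38, 0.443, -0.553], [0.02, -0.741, -0.672, 0.922], [0.0, 0.0, 0.0, 1.0]]
top [[464.059834795622, 0.0, 311.1275572970062], [0.0, 464.059834795622, 247.68816582645437], [0.0, 0.0, 1.0]] [-0.09786002  0.          0.          0.          0.        ] [[-0.023, -0.981, 0.19, 0.302], [-1.0, 0.024, 0.003, -0.018], [-0.008, -0.19, -0.982, 1.091], [0.0, 0.0, 0.0, 1.0]]
{'time': 0.1, 'joint_positions': array([-1.31055595,  0.33278919, -0.06470904,  1.46081111,  0.02158758,
        1.34991659, -0.08849588]), 'joint_vel': array([ 0.00124202, -0.00125668, -0.00188579, -0.00160867,  0.00064902,
       -0.00058751, -0.00064068]), 'joint_torque': array([ 1.23899186e-03, -6.24544716e+01,  2.43310689e-02, -3.90716779e+01,
       -6.14431081e-02,  3.67137487e-02,  6.50776815e-05]), 'ee_pos': array([0.17432842, 0.59984968, 0.22186777]), 'eef_rot': array([ 1.40935294e-01,  9.90018618e-01, -6.11066387e-04, -6.68032216e-05]), 'ft_force': array([-0.37030114, -0.92960035,  0.04746931]), 'torque': array([ 0.00522415, -0.0125429 , -0.00772426]), 'grip_force': 0.0, 'width': 0.08718398354552688}
```

View pics/scene0.png

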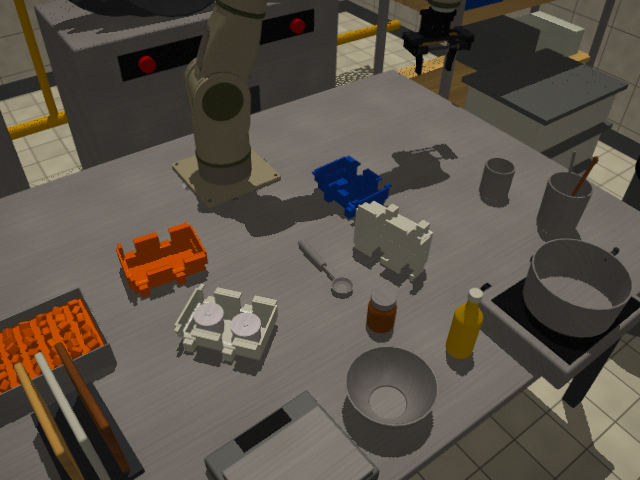

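View pics/top0.png

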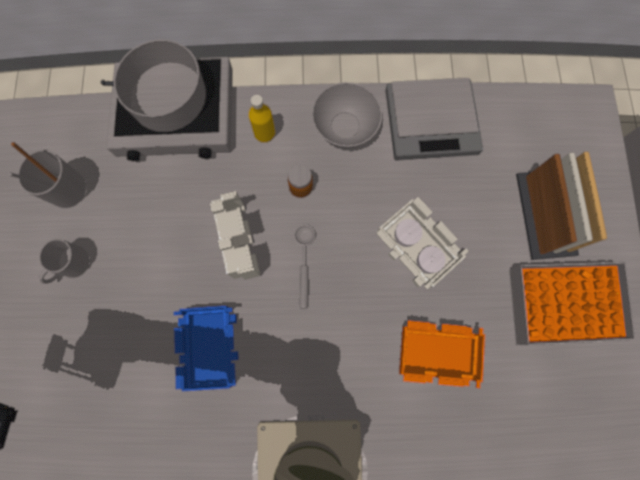

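The scene view shows the white tote standing on its side at about (393,240) and the filled one at (228,325). In the top view they are at (235,235) and (422,243), with the spoon (304,265) and jar (300,180) between them. Next I'll crop and measure.

```bash
cat > h.py <<'E'
import cv2,numpy as np
def cloud(c):
    K,d,T,z=c["mtx"],c["distortion"],c["T"],c["z_map"]
    v,u=np.mgrid[:480,:640]
    p=cv2.undistortPoints(np.stack([u,v],-1).reshape(-1,1,2).astype(float),K,d).reshape(480,640,2)
    P=np.dstack([p*z[...,None],z])
    return P@T[:3,:3].T+T[:3,3]
def white(c):
    h=cv2.cvtColor(c["image"],cv2.COLOR_RGB2HSV); return (h[...,1]<60)&(h[...,2]>125)
E
python3 - <<'E'
from h import *
S=np.load("scene0.npz");T=np.load("top0.npz")
a=cv2.resize(S["image"][185:300,335:455],(480,460),interpolation=cv2.INTER_CUBIC)
b=cv2.resize(T["image"][185:285,200:270],(315,460),interpolation=cv2.INTER_CUBIC)
top=np.hstack([a,b])[:, :795]
cv2.imwrite("pics/crop1.png",top[:,:,::-1])
a=cv2.resize(S["image"][275:375,165:290],(500,400),interpolation=cv2.INTER_CUBIC)
b=cv2.resize(T["image"][195:295,370:475],(298,284),interpolation=cv2.INTER_CUBIC)
b=cv2.copyMakeBorder(b,0,116,0,0,cv2.BORDER_CONSTANT)
cv2.imwrite("pics/crop2.png",np.hstack([a,b])[:,:,::-1])
for n,c,bx in(("scene",S,dict(t=(185,300,335,455),f=(275,375,165,290))),("top",T,dict(t=(185,285,200,270),f=(195,295,370,475)))):
    P=cloud(c)
    for k,(v0,v1,u0,u1) in bx.items():
        Q=P[v0:v1,u0:u1].reshape(-1,3); Q=Q[(Q[:,2]>.012)&(Q[:,2]<.2)]
        print(n,k,len(Q),Q.min(0).round(3),Q.max(0).round(3))
        hz=Q[Q[:,2]>(Q[:,2].max()-.012)] if k=='t' else Q[(Q[:,2]>.052)&(Q[:,2]<.07)]
        for nm,q in(("all",Q),("hi",hz)):
            (cx,cy),wh,an=cv2.minAreaRect((q[:,:2]*1000).astype(np.float32)); print(nm,len(q),q[:,2].mean().round(4),round(cx,1),round(cy,1),np.round(wh,1),round(an,1), cv2.boxPoints(((cx,cy),wh,an)).round(0).tolist())
E
```

```text
scene t 4802 [ 0.276 -0.024  0.012] [0.688 0.294 0.136]
all 4802 0.0636 491.7 153.2 [215.9 479. ] 53.5 [[235.0, 209.0], [620.0, -76.0], [748.0, 97.0], [363.0, 382.0]]
hi 391 0.1294 528.6 154.4 [169.8  65.1] 13.0 [[439.0, 167.0], [453.0, 104.0], [619.0, 142.0], [604.0, 205.0]]
scene f 4729 [ 0.302 -0.373  0.012] [ 0.618 -0.166  0.064]
all 4729 0.0405 464.3 -294.2 [303.2 163. ] 28.8 [[292.0, -296.0], [371.0, -439.0], [636.0, -293.0], [558.0, -150.0]]
hi 1292 0.058 510.8 -269.5 [182.4 136.4] 40.1 [[397.0, -276.0], [485.0, -380.0], [625.0, -263.0], [537.0, -159.0]]
top t 2594 [0.439 0.107 0.013] [0.622 0.204 0.138]
all 2594 0.0985 528.4 156.6 [181.7  61.1] 12.8 [[433.0, 166.0], [447.0, 107.0], [624.0, 147.0], [610.0, 207.0]]
hi 412 0.1324 528.4 156.3 [170.4  60.7] 13.0 [[439.0, 167.0], [452.0, 108.0], [618.0, 146.0], [605.0, 205.0]]
top f 3500 [ 0.404 -0.372  0.012] [ 0.614 -0.163  0.066]
all 3500 0.0428 510.9 -268.6 [181.7 136.2] 39.7 [[397.0, -274.0], [484.0, -379.0], [624.0, -263.0], [537.0, -158.0]]
hi 1064 0.0601 510.9 -268.6 [181.7 136.2] 39.7 [[397.0, -274.0], [484.0, -379.0], [624.0, -263.0], [537.0, -158.0]]
```

View pics/crop1.png

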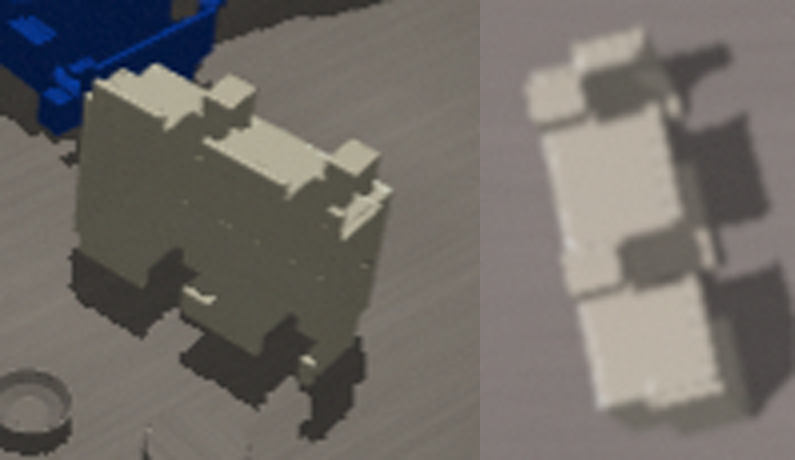

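View pics/crop2.png

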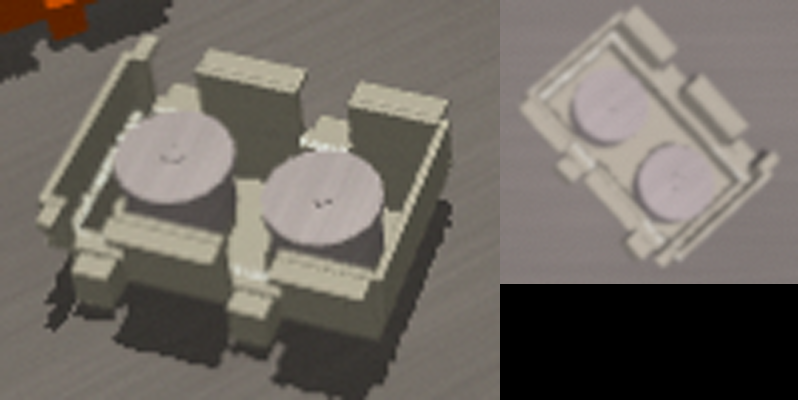

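Crop 1 shows the lugs on the +y side, so the standing tote's opening faces world -y. Its notches, at about (620,95) and (650,250), put its +x end away from the robot, giving a yaw of about 13°. Crop 2 shows the filled tote's notches at (682,72) and (750,145), so its +x end points down-right and its yaw is about -140.3°. The stacked tote therefore needs a yaw of 39.7°.

The plan is to pinch the -x end wall with a tilted tool, lift, roll the tote 90° and set it down.

```bash
cat >> h.py <<'E'
from scipy.spatial.transform import Rotation as Ro
def go(p,R=None):
    "print dp and rotation fractions from present pose to TCP p, tool R"
    from bench import r
    s=r.read_state(); R0=Ro.from_quat(s["eef_rot"]).as_matrix()
    R=R0 if R is None else R
    d=R0.T@(np.asarray(p)-s["ee_pos"])/.15; w=Ro.from_matrix(R0.T@R).as_rotvec()/2/np.pi
    print("dp",d.round(3).tolist(),"rot",w.round(4).tolist(),"deg",round(np.linalg.norm(w)*360,1),"mm",round(np.linalg.norm(d)*150,1))
def tool(yaw,t):
    "tool y along tote x (yaw deg); z pointing down for t=90, level towards +y_tote for t=0"
    c,s=np.cos(np.radians(yaw)),np.sin(np.radians(yaw)); tx=np.array([c,s,0]); ty=np.array([-s,c,0])
    a=ty*np.cos(np.radians(t))-np.array([0,0,1])*np.sin(np.radians(t))
    return np.column_stack([np.cross(tx,a),tx,a])
E
python3 - <<'E'
from h import *
T=np.load("top0.npz");S=np.load("scene0.npz")
P=cloud(S)
# inside depth check: scene face points of tote in tote z
c=np.array([.5284,.1566]);zt=np.array([.225,-.9744])
Q=P[225:260,365:425].reshape(-1,3);Q=Q[(Q[:,2]>.03)&(Q[:,2]<.11)]
print("z_tote of seen face",np.percentile((Q[:,:2]-c)@zt*1000+30,[5,25,50,75,95]).round())
Pt=cloud(T)
for n,(v0,v1,u0,u1) in dict(jar=(160,200,282,320),spoon=(222,312,290,320)).items():
    Q=Pt[v0:v1,u0:u1].reshape(-1,3);Q=Q[Q[:,2]>.006];print(n,Q.min(0).round(3),Q.max(0).round(3))
go([.45,.25,.35],tool(13,90)); go([.45,.25,.35],None)
E
```

```text
z_tote of seen face [ 1.  3.  5.  8. 56.]
jar [ 0.302 -0.02   0.006] [0.735 0.053 1.091]
spoon [ 0.302 -0.03   0.006] [0.569 0.032 1.091]
dp [-2.416, -1.728, -0.852] rot [-0.0002, 0.0001, 0.1689] deg 60.8 mm 463.5
dp [-2.416, -1.728, -0.852] rot [0.0, 0.0, 0.0] deg 0.0 mm 463.5
```

```bash
python3 -m pendant '[{"dp":[-0.35,-0.2,-0.85],"rotation":[0,0,0.03],"jaw":1},{"dp":[-0.7,-0.5,-0.85],"rotation":[0,0,0.06],"jaw":1},{"dp":[-1,-0.7,-0.85],"rotation":[0,0,0.08],"jaw":1},{"dp":[-1,-0.7,-0.85],"rotation":[0,0,0.08],"jaw":1}]' 60; python3 -c "
from h import *
go([.45,.10,.35],tool(13,90))"
```

```text
time: 0.6
ee_pos: [0.2907, 0.4555, 0.351]
eef_rot: [0.384, 0.923, 0.0, 0.0]
ft_force: [1.4, 1.2, 0.3]
width: 0.087
grip_force: 0.0
dp [-2.43, -0.917, 0.006] rot [0.0001, -0.0, 0.0883] deg 31.8 mm 389.6
```

```bash
python3 -m pendant '[{"dp":[-0.35,-0.13,0],"rotation":[0,0,0.02],"jaw":1},{"dp":[-0.7,-0.26,0],"rotation":[0,0,0.04],"jaw":1},{"dp":[-1,-0.38,0],"rotation":[0,0,0.06],"jaw":1},{"dp":[-1,-0.38,0],"rotation":[0,0,0.088],"jaw":1}]' && python3 -m pendant '[{"dp":[-0.35,0,0],"rotation":[0,0,0],"jaw":1},{"dp":[-0.7,0,0],"rotation":[0,0,0],"jaw":1},{"dp":[-1,0,0],"rotation":[0,0,0],"jaw":1},{"dp":[-1,0,0],"rotation":[0,0,0],"jaw":1}]'; cat >> h.py <<'E'
c0=np.array([.5284,.1566]); TX=np.array([.9744,.225,0]); ZT=np.array([.225,-.9744,0])
def tcp_end(t,yt=-.005,zt=.050,back=0):
    p=np.array([*c0,.066+yt])-.0875*TX+(zt-.03)*ZT
    R=tool(13,t); return p+R[:,2]*(.019-back),R
E
python3 -c "
from h import *
for t in(60,35): go(*tcp_end(t,back=.13))"
```

```text
time: 1.1
ee_pos: [0.3569, 0.3075, 0.3505]
eef_rot: [0.625, 0.781, 0.0, 0.0]
ft_force: [-1.3, -0.2, 0.4]
width: 0.0867
grip_force: 0.0
time: 1.6
ee_pos: [0.3903, 0.162, 0.3503]
eef_rot: [0.623, 0.783, 0.001, -0.0]
ft_force: [0.0, 0.3, -0.1]
width: 0.087
grip_force: 0.0
dp [-0.747, 0.305, 1.287] rot [0.0001, 0.0832, 0.0] deg 29.9 mm 227.9
dp [-0.983, 0.305, 1.504] rot [0.0001, 0.1526, 0.0] deg 54.9 mm 273.3
```

```bash
python3 -m pendant '[{"dp":[-0.3,0.1,0],"rotation":[0,0.025,0],"jaw":1},{"dp":[-0.6,0.2,0],"rotation":[0,0.05,0],"jaw":1},{"dp":[-0.9,0.3,0.2],"rotation":[0,0.075,0],"jaw":1},{"dp":[-0.98,0.3,0.4],"rotation":[0,0.1,0],"jaw":1},{"dp":[-0.98,0.3,0.6],"rotation":[0,0.125,0],"jaw":1},{"dp":[-0.98,0.3,0.8],"rotation":[0,0.153,0],"jaw":1},{"dp":[-0.98,0.3,0.8],"rotation":[0,0.153,0],"jaw":1}]' ; 
python3 -c "
from h import *
from bench import r
print(r.read_state()['joint_positions'].round(2))
go(*tcp_end(35,back=.13));go(*tcp_end(35,back=.0))"
```

```text
time: 2.48
ee_pos: [0.4657, 0.0315, 0.2232]
eef_rot: [0.554, 0.692, 0.283, -0.367]
ft_force: [0.4, -0.1, 0.3]
width: 0.0873
grip_force: 0.0
[-0.33  0.52  0.88  1.76 -0.98  1.89  0.98]
dp [-0.552, 0.022, 0.357] rot [-0.0015, -0.0006, -0.0018] deg 0.9 mm 98.6
dp [-0.555, 0.03, 1.224] rot [-0.0015, -0.0006, -0.0018] deg 0.9 mm 201.6
```

```bash
python3 -m pendant '[{"dp":[-0.2,0.01,0.1],"rotation":[0,0,0],"jaw":1},{"dp":[-0.4,0.02,0.25],"rotation":[0,0,0],"jaw":1},{"dp":[-0.55,0.02,0.36],"rotation":[-0.0015,0,-0.0018],"jaw":1},{"dp":[-0.55,0.02,0.36],"rotation":[-0.0015,0,-0.0018],"jaw":1}]' ; 
python3 -c "
from h import *
from bench import r,camera
print(r.read_state()['joint_positions'].round(2))
go(*tcp_end(35,back=.0))
c=camera('scene');cv2.imwrite('pics/s3.png',c['image'][150:350,250:500,::-1].repeat(2,0).repeat(2,1))"
```

```text
time: 2.98
ee_pos: [0.4708, 0.0318, 0.1324]
eef_rot: [0.547, 0.698, 0.291, -0.358]
ft_force: [0.2, 0.8, 0.5]
width: 0.0866
grip_force: 0.0
[-0.28  0.66  0.82  1.81 -1.04  1.8   1.15]
dp [-0.051, -0.025, 0.884] rot [0.0004, -0.0001, 0.0026] deg 1.0 mm 132.8
```

View pics/s3.png

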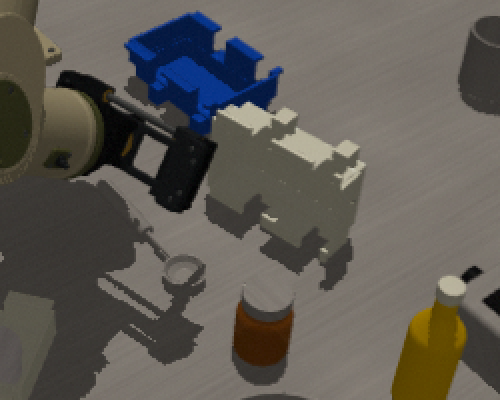

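```bash
python3 -m pendant '[{"dp":[-0.05,-0.025,0.1],"rotation":[0,0,0.0026],"jaw":0.45},{"dp":[-0.05,-0.025,0.25],"rotation":[0,0,0.0026],"jaw":0.45},{"dp":[-0.05,-0.025,0.45],"rotation":[0,0,0.0026],"jaw":0.45},{"dp":[-0.05,-0.025,0.6],"rotation":[0,0,0.0026],"jaw":0.45},{"dp":[-0.05,-0.025,0.75],"rotation":[0,0,0.0026],"jaw":0.45},{"dp":[-0.05,-0.025,0.88],"rotation":[0,0,0.0026],"jaw":0.45},{"dp":[-0.05,-0.025,0.88],"rotation":[0,0,0.0026],"jaw":0.45}]' ; 
python3 -c "
from h import *
from bench import r,camera
print(r.read_state()['joint_positions'].round(2))
go(*tcp_end(35,back=.0))
c=camera('top');P=cloud(c);Q=P[185:285,200:270].reshape(-1,3);Q=Q[(Q[:,2]>.12)&(Q[:,2]<.14)];print(cv2.minAreaRect((Q[:,:2]*1000).astype(np.float32)))
a=cv2.resize(c['image'][185:345,160:300],(560,560))[:, :,::-1] if 0 else cv2.resize(c['image'][185:335,160:310],(600,600))
cv2.imwrite('pics/t4.png',a[:,:,::-1])"
```

```text
time: 3.9
ee_pos: [0.4436, 0.1321, 0.0492]
eef_rot: [0.553, 0.693, 0.289, -0.362]
ft_force: [-0.5, -0.6, 0.7]
width: 0.0398
grip_force: 0.0
[-0.41  0.69  0.73  1.98 -1.17  1.6   1.18]
dp [0.006, 0.004, -0.002] rot [0.0005, -0.0004, -0.0003] deg 0.2 mm 1.2
((521.2611083984375, 126.68740844726562), (205.22926330566406, 116.95897674560547), 12.63032341003418)
```

View pics/t4.png

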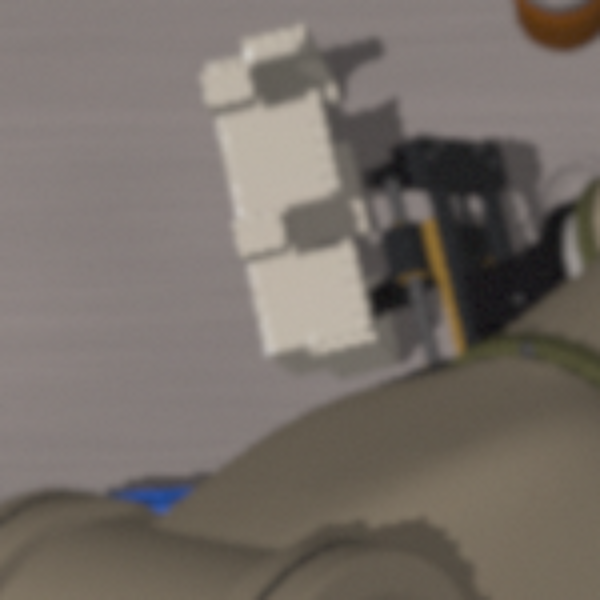

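The tote hasn't moved, and the fingers straddle its -x end wall at about (385,270). I'll close the gripper and lift.

```bash
python3 -m pendant '[{"dp":[0,0,0],"rotation":[0,0,0],"jaw":0.2},{"dp":[0,0,0],"rotation":[0,0,0],"jaw":0},{"dp":[0,0,0],"rotation":[0,0,0],"jaw":0},{"dp":[0,0,0],"rotation":[0,0,0],"jaw":0},{"dp":[0,0,0],"rotation":[0,0,0],"jaw":0},{"dp":[0,0,0],"rotation":[0,0,0],"jaw":0}]' 55;
python3 -c "
from h import *
from bench import r
s=r.read_state();print(s['torque'])
R=tool(13,35); go(s['ee_pos']+[0,0,.08]); go(s['ee_pos']+[0,0,.08],tool(13,125))"
```

```text
time: 4.7
ee_pos: [0.4443, 0.1309, 0.0498]
eef_rot: [0.553, 0.693, 0.289, -0.361]
ft_force: [-0.9, -0.3, 1.6]
width: 0.0045
grip_force: 55.0
[-0.91922199  0.02992037  0.17955744]
dp [0.437, 0.001, -0.305] rot [0.0, 0.0, 0.0] deg 0.0 mm 80.0
dp [0.437, 0.001, -0.305] rot [0.0004, -0.2503, -0.0008] deg 90.1 mm 80.0
```

```bash
python3 -m pendant '[{"dp":[0.1,0,-0.07],"rotation":[0,0,0],"jaw":0},{"dp":[0.27,0,-0.19],"rotation":[0,0,0],"jaw":0},{"dp":[0.44,0,-0.3],"rotation":[0,0,0],"jaw":0},{"dp":[0.5,0,-0.35],"rotation":[0,0,0],"jaw":0},{"dp":[0.5,0,-0.35],"rotation":[0,0,0],"jaw":0}]' ;
python3 -c "
from h import *
from bench import r
s=r.read_state();print(s['joint_positions'].round(2))
go(s['ee_pos']+[0,0,.03],tool(13,90));go(s['ee_pos']+[0,0,.03],tool(13,125))"
```

```text
time: 5.32
ee_pos: [0.4445, 0.1307, 0.1418]
eef_rot: [0.553, 0.693, 0.29, -0.36]
ft_force: [0.0, 0.4, -2.3]
width: 0.0047
grip_force: 55.0
[-0.48  0.51  0.82  1.97 -1.08  1.66  1.02]
dp [0.164, 0.001, -0.114] rot [0.0008, -0.153, -0.0005] deg 55.1 mm 30.0
dp [0.164, 0.001, -0.114] rot [0.0006, -0.2502, -0.0008] deg 90.1 mm 30.0
```

```bash
python3 -m pendant '[{"dp":[0.03,0,-0.02],"rotation":[0,-0.02,0],"jaw":0},{"dp":[0.06,0,-0.04],"rotation":[0,-0.04,0],"jaw":0},{"dp":[0.1,0,-0.08],"rotation":[0,-0.065,0],"jaw":0},{"dp":[0.16,0,-0.11],"rotation":[0,-0.09,0],"jaw":0},{"dp":[0.16,0,-0.11],"rotation":[0,-0.115,0],"jaw":0},{"dp":[0.16,0,-0.11],"rotation":[0,-0.14,0],"jaw":0},{"dp":[0.16,0,-0.11],"rotation":[0,-0.153,0],"jaw":0},{"dp":[0.16,0,-0.11],"rotation":[0,-0.153,0],"jaw":0}]' ;
python3 -c "
from h import *
from bench import r
s=r.read_state();print(s['joint_positions'].round(2))
go(s['ee_pos']+[0,0,.0],tool(13,125))"
```

```text
time: 6.32
ee_pos: [0.4429, 0.1323, 0.1695]
eef_rot: [0.623, 0.782, -0.001, -0.0]
ft_force: [0.4, -0.6, -3.5]
width: 0.0049
grip_force: 55.0
[-1.23 -0.03  0.84  1.98  0.03  1.19 -0.17]
dp [0.0, 0.0, 0.0] rot [-0.0002, -0.0972, -0.0001] deg 35.0 mm 0.0
```

```bash
python3 -m pendant '[{"dp":[0,0.1,0],"rotation":[0,-0.02,0],"jaw":0},{"dp":[0,0.2,0],"rotation":[0,-0.045,0],"jaw":0},{"dp":[0,0.27,0],"rotation":[0,-0.07,0],"jaw":0},{"dp":[0,0.27,0],"rotation":[0,-0.09,0],"jaw":0},{"dp":[0,0.27,0],"rotation":[0,-0.097,0],"jaw":0},{"dp":[0,0.27,0],"rotation":[0,-0.097,0],"jaw":0}]' ;
python3 -c "
from h import *
from bench import r,camera
s=r.read_state();print(s['joint_positions'].round(2))
print((s['ee_pos']-.019*Ro.from_quat(s['eef_rot']).as_matrix()[:,2]).round(4))
c=camera('scene');cv2.imwrite('pics/s5.png',cv2.resize(c['image'][100:350,300:600,::-1],(600,500)))"
```

```text
time: 7.08
ee_pos: [0.4834, 0.1391, 0.1698]
eef_rot: [0.596, 0.745, -0.187, 0.234]
ft_force: [1.0, -0.8, -3.2]
width: 0.0048
grip_force: 55.0
[-1.38  0.33  0.76  1.83  0.34  1.33 -0.52]
[0.4811 0.1497 0.1854]
```

View pics/s5.png

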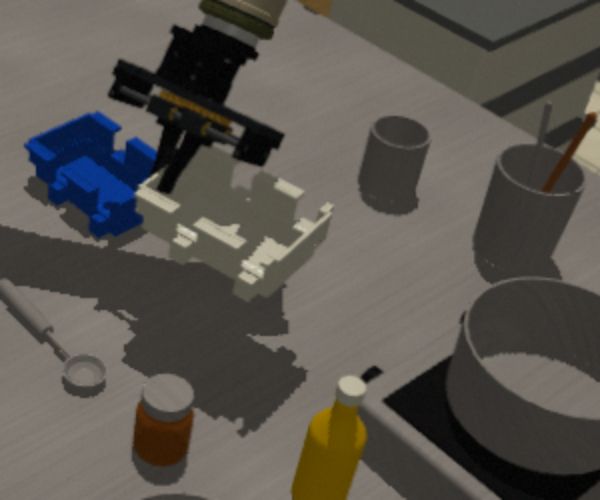

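The tote is held opening up, about level, and clear of the blue tote (its end wall is at (160,200)). Next I'll lower it.

```bash

python3 -c "
from h import *
from bench import r,camera
s=r.read_state()
go(s['ee_pos']-[0,0,.12]);go(s['ee_pos']-[0,0,.135])
P=cloud(camera('scene'));Q=P.reshape(-1,3);L=(Q-[.566,.169,.135]);a=L@TX;b=L@[-.225,.9744,0]
m=(abs(a)<.11)&(abs(b)<.075)&(L[:,2]>.045)&(L[:,2]<.08)
for lo,hi in((-.05,-.02),(.02,.05),(.07,.1)):
  for sg in(-1,1):
    k=m&(a>lo)&(a<hi)&(b*sg>.045); print(lo,sg,k.sum(),np.median(Q[k,2]).round(4) if k.any() else '', np.percentile(Q[k,2],90).round(4) if k.any() else '')"
```

```text
dp [0.457, -0.0, 0.657] rot [0.0, 0.0, 0.0] deg 0.0 mm 120.0
dp [0.514, -0.0, 0.739] rot [0.0, 0.0, 0.0] deg 0.0 mm 135.0
-0.05 -1 52 0.1919 0.1939
-0.05 1 62 0.1913 0.1944
0.02 -1 106 0.1921 0.1939
0.02 1 128 0.1916 0.1943
0.07 -1 55 0.1906 0.1929
0.07 1 57 0.1913 0.1933
```

```bash
python3 -m pendant '[{"dp":[0.06,0,0.09],"rotation":[0,0,0],"jaw":0},{"dp":[0.16,0,0.23],"rotation":[0,0,0],"jaw":0},{"dp":[0.26,0,0.37],"rotation":[0,0,0],"jaw":0},{"dp":[0.36,0,0.52],"rotation":[0,0,0],"jaw":0},{"dp":[0.43,0,0.62],"rotation":[0,0,0],"jaw":0},{"dp":[0.46,0,0.66],"rotation":[0,0,0],"jaw":0},{"dp":[0.48,0,0.69],"rotation":[0,0,0],"jaw":0},{"dp":[0.488,0,0.701],"rotation":[0,0,0],"jaw":0}]'; python3 -m pendant '[{"dp":[0.006,0,0.008],"rotation":[0,0,0],"jaw":0},{"dp":[0.012,0,0.016],"rotation":[0,0,0],"jaw":0},{"dp":[0.018,0,0.026],"rotation":[0,0,0],"jaw":0},{"dp":[0.022,0,0.031],"rotation":[0,0,0],"jaw":0},{"dp":[0.022,0,0.031],"rotation":[0,0,0],"jaw":0}]'
```

```text
time: 8.18
ee_pos: [0.4842, 0.14, 0.0425]
eef_rot: [0.596, 0.745, -0.186, 0.235]
ft_force: [0.5, -0.7, -0.9]
width: 0.0047
grip_force: 55.0
time: 8.8
ee_pos: [0.4839, 0.1398, 0.0366]
eef_rot: [0.596, 0.745, -0.187, 0.235]
ft_force: [0.1, -0.0, -0.8]
width: 0.0048
grip_force: 55.0
```

```bash
python3 -m pendant '[{"dp":[0.006,0,0.008],"rotation":[0,0,0],"jaw":0},{"dp":[0.006,0,0.008],"rotation":[0,0,0],"jaw":0}]'; python3 -m pendant '[{"dp":[0,0,0],"rotation":[0,0,0],"jaw":0.15},{"dp":[0,0,0],"rotation":[0,0,0],"jaw":0.3},{"dp":[0,0,0],"rotation":[0,0,0],"jaw":0.4},{"dp":[0,0,0],"rotation":[0,0,0],"jaw":0.4},{"dp":[-0.03,0,-0.1],"rotation":[0,0,0],"jaw":0.4},{"dp":[0,0,-0.3],"rotation":[0,0,0],"jaw":0.4},{"dp":[0,0,-0.6],"rotation":[0,0,0],"jaw":0.4},{"dp":[0,0,-0.7],"rotation":[0,0,0],"jaw":0.4}]'
python3 -c "
from h import *
from bench import r,camera
P=cloud(camera('scene'));Q=P.reshape(-1,3);L=(Q-[.566,.169,0]);a=L@TX;b=L@[-.225,.9744,0]
c=camera('scene');cv2.imwrite('pics/s6.png',cv2.resize(c['image'][100:350,300:600,::-1],(600,500)))
m=(abs(a)<.12)&(abs(b)<.09)&(Q[:,2]>.05)&(Q[:,2]<.068)
print(m.sum(),cv2.minAreaRect((Q[m,:2]*1000).astype(np.float32)),np.percentile(Q[m,2],[10,50,90]))"
```

```text
time: 9.05
ee_pos: [0.484, 0.1398, 0.0361]
eef_rot: [0.596, 0.745, -0.187, 0.235]
ft_force: [-5.5, 1.3, 12.4]
width: 0.0044
grip_force: 55.0
time: 10.05
ee_pos: [0.4711, 0.2009, 0.1236]
eef_rot: [0.596, 0.746, -0.185, 0.235]
ft_force: [-0.1, -0.0, 0.5]
width: 0.0349
grip_force: 0.0
982 ((566.2286987304688, 173.36883544921875), (181.52996826171875, 141.344970703125), 12.844170570373535) [0.05321167 0.05818035 0.06079028]
```

View pics/s6.png

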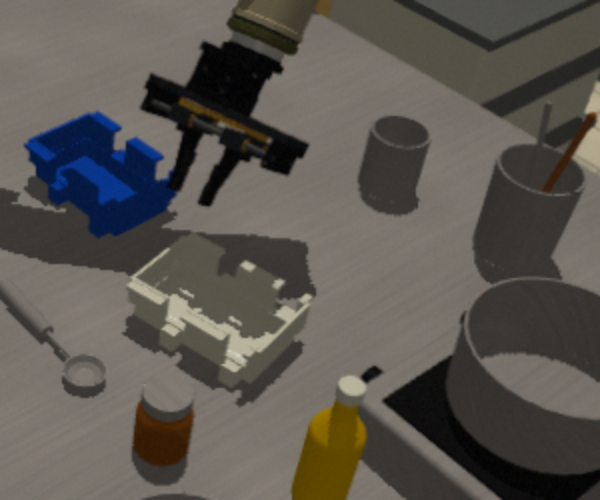

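The tote lies flat with its opening up and has been released, at about (215,310) in this crop. Next I'll bring the tool vertical, measure, and regrasp the -x end wall.

```bash
python3 -m pendant '[{"dp":[0,0,-0.2],"rotation":[0,0.02,0],"jaw":0.4},{"dp":[0,0,-0.4],"rotation":[0,0.045,0],"jaw":0.4},{"dp":[0,0,-0.4],"rotation":[0,0.07,0],"jaw":0.4},{"dp":[0,0,-0.4],"rotation":[0,0.097,0],"jaw":0.4},{"dp":[0,0,-0.4],"rotation":[0,0.097,0],"jaw":0.4}]'
cat >> h.py <<'E'
def rect(c,ctr,yaw,zlo,zhi):
    Q=cloud(c).reshape(-1,3);W=white(c).ravel();y=np.radians(yaw)
    L=Q[:,:2]-ctr;a=L@[np.cos(y),np.sin(y)];b=L@[-np.sin(y),np.cos(y)]
    m=W&(abs(a)<.12)&(abs(b)<.09)&(Q[:,2]>zlo)&(Q[:,2]<zhi)
    return m.sum(),cv2.minAreaRect((Q[m,:2]*1000).astype(np.float32)),np.percentile(Q[m,2],[10,50,90]).round(4)
E
python3 -c "
from h import *
from bench import r,camera
for n in('top','scene'):
  c=camera(n)
  print(n,rect(c,[.566,.17],13,.052,.068));print(rect(c,[.511,-.269],39.7,.052,.068))
"
```

```text
time: 10.78
ee_pos: [0.464, 0.2276, 0.1702]
eef_rot: [0.628, 0.779, 0.001, -0.0]
ft_force: [0.3, 0.1, -0.3]
width: 0.0353
grip_force: 0.0
top (np.int64(404), ((569.2919921875, 177.26254272460938), (176.92361450195312, 132.62596130371094), 12.36484146118164), array([0.0571, 0.0608, 0.063 ]))
(np.int64(1058), ((510.4927673339844, -267.6137390136719), (181.79287719726562, 134.27017211914062), 39.812259674072266), array([0.0574, 0.0604, 0.0629]))
scene (np.int64(203), ((590.988037109375, 217.86074829101562), (104.1053237915039, 203.0836944580078), 64.7828598022461), array([0.0564, 0.059 , 0.061 ]))
(np.int64(966), ((510.43072509765625, -269.87286376953125), (180.9967498779297, 136.14080810546875), 40.01875686645508), array([0.0565, 0.0586, 0.0608]))
```

```bash
python3 -c "
from h import *
go([.482,.158,.12],tool(12.6,90));go([.482,.158,.034],tool(12.6,90))"
```

```text
dp [-0.502, 0.02, 0.332] rot [0.0, 0.0003, 0.0] deg 0.1 mm 90.3
dp [-0.501, 0.02, 0.905] rot [0.0, 0.0003, 0.0] deg 0.1 mm 155.2
```

```bash
python3 -m pendant '[{"dp":[-0.2,0.02,0.1],"rotation":[0,0,0],"jaw":0.45},{"dp":[-0.4,0.02,0.2],"rotation":[0,0,0],"jaw":0.45},{"dp":[-0.5,0.02,0.3],"rotation":[0,0,0],"jaw":0.45},{"dp":[-0.5,0.02,0.45],"rotation":[0,0,0],"jaw":0.45},{"dp":[-0.5,0.02,0.6],"rotation":[0,0,0],"jaw":0.45},{"dp":[-0.5,0.02,0.75],"rotation":[0,0,0],"jaw":0.45},{"dp":[-0.5,0.02,0.85],"rotation":[0,0,0],"jaw":0.45},{"dp":[-0.5,0.02,0.905],"rotation":[0,0,0],"jaw":0.45}]' && python3 -m pendant '[{"dp":[0,0,0],"rotation":[0,0,0],"jaw":0.2},{"dp":[0,0,0],"rotation":[0,0,0],"jaw":0},{"dp":[0,0,0],"rotation":[0,0,0],"jaw":0},{"dp":[0,0,0],"rotation":[0,0,0],"jaw":0},{"dp":[0,0,0],"rotation":[0,0,0],"jaw":0},{"dp":[0,0,0],"rotation":[0,0,0],"jaw":0}]' 58
```

```text
time: 11.88
ee_pos: [0.482, 0.1598, 0.0336]
eef_rot: [0.624, 0.781, -0.0, 0.0]
ft_force: [-0.3, -0.4, -0.6]
width: 0.0391
grip_force: 0.0
time: 12.62
ee_pos: [0.4824, 0.1596, 0.0349]
eef_rot: [0.624, 0.781, 0.0, 0.0]
ft_force: [-2.6, -0.2, 5.9]
width: 0.0043
grip_force: 58.0
```

```bash
python3 -m pendant '[{"dp":[0,0,-0.1],"rotation":[0,0,0],"jaw":0},{"dp":[0,0,-0.3],"rotation":[0,0,0],"jaw":0},{"dp":[0,0,-0.55],"rotation":[0,0,0],"jaw":0},{"dp":[0,0,-0.8],"rotation":[0,0,0],"jaw":0},{"dp":[0,0,-0.95],"rotation":[0,0,0],"jaw":0},{"dp":[0,0,-0.95],"rotation":[0,0,0],"jaw":0}]'
python3 -c "
from h import *
y=np.radians(39.8); go([.5105-.0875*np.cos(y),-.2685-.0875*np.sin(y),.178],tool(39.8,90))
go([.5,-.0,.178],tool(26,90))"
```

```text
time: 13.38
ee_pos: [0.4833, 0.1597, 0.1789]
eef_rot: [0.625, 0.781, 0.002, 0.001]
ft_force: [-0.8, 0.1, -3.0]
width: 0.0046
grip_force: 58.0
dp [-3.091, -0.97, -0.004] rot [0.0007, -0.0001, -0.0753] deg 27.1 mm 485.9
dp [-1.063, -0.125, 0.003] rot [0.0007, -0.0002, -0.037] deg 13.3 mm 160.6
```

```bash
python3 -m pendant '[{"dp":[-0.15,-0.1,0],"rotation":[0,0,0],"jaw":0},{"dp":[-0.35,-0.2,0],"rotation":[0,0,0],"jaw":0},{"dp":[-0.6,-0.33,0],"rotation":[0,0,0],"jaw":0},{"dp":[-0.85,-0.4,0],"rotation":[0,0,0],"jaw":0},{"dp":[-1,-0.4,0],"rotation":[0,0,-0.01],"jaw":0}]' && python3 -m pendant '[{"dp":[-0.2,-0.05,0],"rotation":[0,0,-0.005],"jaw":0},{"dp":[-0.45,-0.1,0],"rotation":[0,0,-0.01],"jaw":0},{"dp":[-0.7,-0.2,0],"rotation":[0,0,-0.02],"jaw":0},{"dp":[-0.9,-0.3,0],"rotation":[0,0,-0.03],"jaw":0},{"dp":[-1,-0.3,0],"rotation":[0,0,-0.035],"jaw":0},{"dp":[-1,-0.3,0],"rotation":[0,0,-0.035],"jaw":0}]'
python3 -c "
from h import *
y=np.radians(39.8); go([.5105-.0875*np.cos(y),-.2685-.0875*np.sin(y),.178],tool(39.8,90))"
```

```text
time: 14.0
ee_pos: [0.4557, -0.0022, 0.176]
eef_rot: [0.6, 0.8, 0.0, -0.0]
ft_force: [0.2, 0.4, -2.1]
width: 0.0043
grip_force: 58.0
time: 14.75
ee_pos: [0.4551, -0.1577, 0.1762]
eef_rot: [0.509, 0.861, -0.0, 0.0]
ft_force: [0.3, 0.2, -3.3]
width: 0.0045
grip_force: 58.0
dp [-0.937, -0.604, -0.011] rot [-0.0001, 0.0001, -0.0307] deg 11.0 mm 167.2
```

```bash
python3 -m pendant '[{"dp":[-0.15,-0.1,0],"rotation":[0,0,-0.005],"jaw":0},{"dp":[-0.35,-0.2,0],"rotation":[0,0,-0.01],"jaw":0},{"dp":[-0.6,-0.4,0],"rotation":[0,0,-0.02],"jaw":0},{"dp":[-0.85,-0.55,0],"rotation":[0,0,-0.03],"jaw":0},{"dp":[-0.937,-0.604,0],"rotation":[0,0,-0.0307],"jaw":0},{"dp":[-0.937,-0.604,0],"rotation":[0,0,-0.0307],"jaw":0},{"dp":[-0.937,-0.604,0],"rotation":[0,0,-0.0307],"jaw":0}]'
cat > m.py <<'E'
from h import *
from bench import r,camera
s=r.read_state();R=Ro.from_quat(s["eef_rot"]).as_matrix();zt=s["ee_pos"][2]-.0345
print("yaw",np.degrees(np.arctan2(R[1,1],R[0,1])).round(2),s["ee_pos"],"end at",(s["ee_pos"]+.0875*R[:,1]).round(4),"bottom",zt)
for n in("top","scene"):
    c=camera(n); Q=cloud(c).reshape(-1,3); y=np.radians(39.8)
    tx=np.array([np.cos(y),np.sin(y)]);ty=np.array([-tx[1],tx[0]])
    print(n,rect(c,[.5105,-.2685],39.8,zt+.052,zt+.068))
    L=Q[:,:2]-[.5105,-.2685];a=L@tx;b=L@ty;h=(Q[:,2]>zt+.052)&(Q[:,2]<zt+.07)&(abs(b)<.09)&white(c).ravel()
    for k,(lo,hi) in dict(mid=(0,.04),far=(.075,.1)).items():
        q=h&(a>lo)&(a<hi);f=lambda v:(np.percentile(v,[1,99])*1000).round(1)
        print(k,q.sum(),"b",f(b[q]),"a",f(a[q]))
    for sg in(-1,1):
        for lo,hi in((-.06,-.04),(0,.04),(.08,.1)):
            q=h&(b*sg>.045)&(a>lo)&(a<hi) if lo<.05 else h&(b*sg>.02)&(a>lo)&(a<hi); print("z",sg,lo,q.sum(),np.median(Q[q,2]).round(4) if q.any() else "")
    cv2.imwrite(f"pics/{n}_m.png",c["image"][:,:,::-1])
E
python3 m.py
```

```text
time: 15.62
ee_pos: [0.4448, -0.3219, 0.1764]
eef_rot: [0.422, 0.906, 0.001, -0.0]
ft_force: [-1.1, 0.4, -3.1]
width: 0.0045
grip_force: 58.0
yaw 40.02 [ 0.44476304 -0.32194868  0.17641748] end at [ 0.5118 -0.2657  0.1765] bottom 0.1419174774695259
top (np.int64(668), ((546.2274780273438, -239.41847229003906), (97.78134155273438, 132.59254455566406), 40.580604553222656), array([0.1989, 0.2013, 0.2034]))
mid 312 b [-65.6  65.1] a [ 0.8 39.7]
far 222 b [-64.7  64.8] a [80.  94.5]
z -1 -0.06 0 
z -1 0 115 0.201
z -1 0.08 84 0.2008
z 1 -0.06 0 
z 1 0 197 0.2015
z 1 0.08 86 0.2014
scene (np.int64(564), ((545.8890380859375, -241.3681182861328), (99.08631134033203, 133.2270965576172), 40.084327697753906), array([0.1986, 0.2001, 0.2019]))
mid 271 b [-67.8  64.1] a [ 0.3 39.6]
far 184 b [-66.5  63.1] a [79.7 93.7]
z -1 -0.06 0 
z -1 0 129 0.2001
z -1 0.08 79 0.1999
z 1 -0.06 0 
z 1 0 140 0.2003
z 1 0.08 59 0.2003
```

Against the filled tote, the empty one is level and square in both views. It sits about 3 mm too far along +x and within 1 mm across. I'll correct that and lower it.

```bash
python3 -m pendant '[{"dp":[0,-0.02,0],"rotation":[0,0,0],"jaw":0},{"dp":[0,-0.02,0.1],"rotation":[0,0,0],"jaw":0},{"dp":[0,-0.02,0.2],"rotation":[0,0,0],"jaw":0},{"dp":[0,-0.02,0.3],"rotation":[0,0,0],"jaw":0},{"dp":[0,-0.02,0.38],"rotation":[0,0,0],"jaw":0},{"dp":[0,-0.02,0.43],"rotation":[0,0,0],"jaw":0},{"dp":[0,-0.02,0.46],"rotation":[0,0,0],"jaw":0},{"dp":[0,-0.02,0.46],"rotation":[0,0,0],"jaw":0}]'; python3 m.py
```

```text
time: 16.73
ee_pos: [0.4422, -0.3255, 0.1078]
eef_rot: [0.423, 0.906, 0.0, 0.0]
ft_force: [0.7, -0.0, -2.5]
width: 0.0046
grip_force: 58.0
yaw 39.96 [ 0.44218968 -0.32548173  0.10783943] end at [ 0.5093 -0.2693  0.1079] bottom 0.07333942653216353
top (np.int64(584), ((543.3047485351562, -243.36001586914062), (98.56049346923828, 133.0322723388672), 39.73367691040039), array([0.1299, 0.1327, 0.135 ]))
mid 286 b [-67.2  64.3] a [ 1.1 39.6]
far 197 b [-66.2  64.3] a [75.3 90.5]
z -1 -0.06 0 
z -1 0 116 0.1325
z -1 0.08 54 0.1321
z 1 -0.06 0 
z 1 0 169 0.1333
z 1 0.08 61 0.1326
scene (np.int64(522), ((543.8342895507812, -245.41629028320312), (98.83103942871094, 133.87632751464844), 39.720458984375), array([0.1298, 0.1316, 0.1333]))
mid 264 b [-69.4  62.5] a [ 0.6 39.3]
far 173 b [-69.4  60.6] a [75.4 89.2]
z -1 -0.06 0 
z -1 0 134 0.1314
z -1 0.08 56 0.1316
z 1 -0.06 0 
z 1 0 124 0.1318
z 1 0.08 40 0.1316
```

```bash
python3 -m pendant '[{"dp":[0.01,0,0.015],"rotation":[0,0,0],"jaw":0},{"dp":[0.01,0,0.03],"rotation":[0,0,0],"jaw":0},{"dp":[0.01,0,0.045],"rotation":[0,0,0],"jaw":0},{"dp":[0.01,0,0.055],"rotation":[0,0,0],"jaw":0},{"dp":[0.01,0,0.06],"rotation":[0,0,0],"jaw":0},{"dp":[0.01,0,0.06],"rotation":[0,0,0],"jaw":0}]'; python3 -m pendant '[{"dp":[0,0,0.005],"rotation":[0,0,0],"jaw":0},{"dp":[0,0,0.01],"rotation":[0,0,0],"jaw":0},{"dp":[0,0,0.01],"rotation":[0,0,0],"jaw":0}]'
```

```text
time: 17.58
ee_pos: [0.4412, -0.3243, 0.0989]
eef_rot: [0.423, 0.906, 0.0, 0.0]
ft_force: [0.2, -0.1, -3.0]
width: 0.0046
grip_force: 58.0
time: 17.95
ee_pos: [0.4412, -0.3242, 0.0973]
eef_rot: [0.423, 0.906, 0.0, 0.0]
ft_force: [-0.1, 0.6, -1.9]
width: 0.0048
grip_force: 58.0
```

```bash
python3 -m pendant '[{"dp":[0,0,0.003],"rotation":[0,0,0],"jaw":0},{"dp":[0,0,0.006],"rotation":[0,0,0],"jaw":0},{"dp":[0,0,0.006],"rotation":[0,0,0],"jaw":0}]'; python3 m.py
```

```text
time: 18.32
ee_pos: [0.4412, -0.3243, 0.0965]
eef_rot: [0.423, 0.906, 0.0, 0.0]
ft_force: [-0.5, -0.6, -2.9]
width: 0.0048
grip_force: 58.0
yaw 39.96 [ 0.44122306 -0.32426596  0.09646891] end at [ 0.5083 -0.2681  0.0966] bottom 0.06196891113588196
top (np.int64(564), ((542.8263549804688, -241.38870239257812), (98.15348815917969, 132.73141479492188), 40.7807731628418), array([0.1186, 0.1215, 0.1237]))
mid 275 b [-65.1  65.5] a [ 0.9 39.4]
far 190 b [-65.   65.3] a [75.8 90.5]
z -1 -0.06 0 
z -1 0 109 0.1216
z -1 0.08 50 0.121
z 1 -0.06 0 
z 1 0 166 0.1218
z 1 0.08 61 0.1213
scene (np.int64(524), ((542.4097900390625, -243.16567993164062), (98.0107421875, 136.14166259765625), 40.019561767578125), array([0.1179, 0.1198, 0.1217]))
mid 262 b [-67.6  64.2] a [ 0.7 39.8]
far 172 b [-68.2  62.5] a [75.3 89.4]
z -1 -0.06 0 
z -1 0 132 0.1197
z -1 0.08 51 0.1197
z 1 -0.06 0 
z 1 0 128 0.1201
z 1 0.08 40 0.12
```

```bash
for i in 1; do python3 -m pendant '[{"dp":[0,0,0.003],"rotation":[0,0,0],"jaw":0},{"dp":[0,0,0.003],"rotation":[0,0,0],"jaw":0}]'; python3 -m pendant '[{"dp":[0,0,0.003],"rotation":[0,0,0],"jaw":0},{"dp":[0,0,0.003],"rotation":[0,0,0],"jaw":0}]'; done
```

```text
time: 18.68
ee_pos: [0.4412, -0.3243, 0.096]
eef_rot: [0.423, 0.906, 0.0, 0.0]
ft_force: [-0.7, 0.2, -1.9]
width: 0.0049
grip_force: 58.0
time: 18.92
ee_pos: [0.4412, -0.3243, 0.0956]
eef_rot: [0.423, 0.906, 0.0, 0.0]
ft_force: [0.2, -0.2, -1.8]
width: 0.0043
grip_force: 58.0
```

```bash
python3 -m pendant '[{"dp":[0,0,0.002],"rotation":[0,0,0],"jaw":0},{"dp":[0,0,0.003],"rotation":[0,0,0],"jaw":0}]';  python3 -m pendant '[{"dp":[0,0,0.002],"rotation":[0,0,0],"jaw":0},{"dp":[0,0,0.003],"rotation":[0,0,0],"jaw":0}]'
```

```text
time: 19.18
ee_pos: [0.4413, -0.3243, 0.0952]
eef_rot: [0.423, 0.906, 0.0, 0.0]
ft_force: [0.4, -0.9, -2.2]
width: 0.0043
grip_force: 58.0
time: 19.42
ee_pos: [0.4413, -0.3244, 0.0949]
eef_rot: [0.423, 0.906, 0.0, 0.001]
ft_force: [-1.8, 0.2, 1.3]
width: 0.0046
grip_force: 58.0
```

```bash
python3 -m pendant '[{"dp":[0,0,0],"rotation":[0,0,0],"jaw":0},{"dp":[0,0,0],"rotation":[0,0,0],"jaw":0}]' 5; python3 -m pendant '[{"dp":[0,0,0],"rotation":[0,0,0],"jaw":0.12},{"dp":[0,0,0],"rotation":[0,0,0],"jaw":0.25},{"dp":[0,0,0],"rotation":[0,0,0],"jaw":0.35},{"dp":[0,0,0],"rotation":[0,0,0],"jaw":0.4},{"dp":[0,0,-0.1],"rotation":[0,0,0],"jaw":0.4},{"dp":[0,0,-0.35],"rotation":[0,0,0],"jaw":0.4},{"dp":[0,0,-0.7],"rotation":[0,0,0],"jaw":0.4},{"dp":[0,0,-1],"rotation":[0,0,0],"jaw":0.4}]'; python3 -m pendant '[{"dp":[0.3,-0.3,-0.1],"rotation":[0,0,0],"jaw":0.4},{"dp":[0.6,-0.6,-0.1],"rotation":[0,0,0],"jaw":0.4},{"dp":[0.6,-0.6,-0.1],"rotation":[0,0,0],"jaw":0.4}]'
python3 - <<'E'
from h import *
from bench import camera
ims=[]
for n in("top","scene"):
    c=camera(n)
    print(n,"upper",rect(c,[.5105,-.2685],39.8,.112,.13));print("lower(flange sides)",rect(c,[.5105,-.2685],39.8,.05,.07))
    ims.append(cv2.resize(c["image"][170:320,350:500] if n=="top" else c["image"][225:385,150:310],(390,390)))
cv2.imwrite("pics/fin.png",np.hstack(ims)[:,:,::-1])
E
```

```text
time: 19.68
ee_pos: [0.4412, -0.3244, 0.0948]
eef_rot: [0.423, 0.906, 0.0, 0.001]
ft_force: [-1.3, -0.4, 2.5]
width: 0.0047
grip_force: 5.0
time: 20.68
ee_pos: [0.4409, -0.3248, 0.2475]
eef_rot: [0.423, 0.906, 0.001, 0.001]
ft_force: [1.2, -0.2, 0.1]
width: 0.035
grip_force: 0.0
time: 21.05
ee_pos: [0.3231, -0.3128, 0.2597]
eef_rot: [0.423, 0.906, 0.003, -0.003]
ft_force: [-0.3, -0.4, -0.4]
width: 0.0348
grip_force: 0.0
top upper (np.int64(1101), ((511.2226867675781, -269.4059753417969), (181.51895141601562, 134.49261474609375), 40.29423141479492), array([0.1175, 0.1204, 0.1227]))
lower(flange sides) (np.int64(2283), ((503.4105529785156, -259.2618408203125), (179.95913696289062, 111.88128662109375), 39.77654266357422), array([0.0609, 0.0644, 0.0671]))
scene upper (np.int64(927), ((510.8749084472656, -269.9174499511719), (179.9368438720703, 136.26620483398438), 40.00712203979492), array([0.117 , 0.1188, 0.1206]))
lower(flange sides) (np.int64(1131), ((515.2457885742188, -264.1910705566406), (163.37472534179688, 132.28244018554688), 39.3528938293457), array([0.0604, 0.0627, 0.0647]))
```

View pics/fin.png

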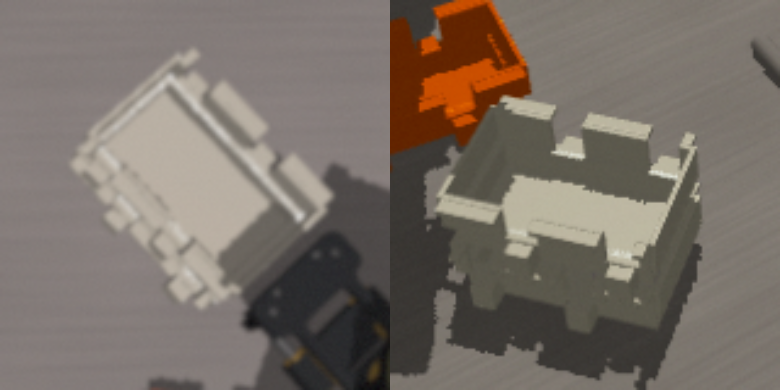

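The left (top) and right (scene) views show the empty tote standing level on the filled one's rim, with its notches opposed. Its rim is at 120 mm, centred within 2 mm and turned within 0.5°.

```bash
python3 -c "
from bench import r
print(r.close_job())"
```

```text
the job is handed in; nothing more can be done
None
```

I laid the empty tote flat, let go, regrasped it and stacked it end for end on the filled tote, level and centred within about 2 mm (contact about 1–3 N), then handed the job in at about 21 s; no verdict came back.

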